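# Park the lab's piston pump just past its compression peak

### The arm

A 7-joint arm with a two-finger parallel gripper is mounted at the origin on the work surface. World frame = base frame: x ahead of the robot, y to its left, z up, the work surface at z = 0. Lengths are in m, angles in rad, forces in N, time in s.
With the tool pointing down it reaches from about 0.425 to 0.925 m from the base axis. Payload 6.8 kg.
Tool frame: the origin (TCP) lies midway between the tips of the shut fingers; the grasp point (between the pads) lies 19 mm behind it; z points along the fingers, x is the direction in which the jaws open and shut, and the axes are right-handed (so a half turn about z gives the same grasp; the last joint's range is limited). The gripper opens to 85 mm and grips with 20 to 120 N. Pads are 22 mm wide; open, the fingers measure 114 mm over their backs; the gripper's body (76 mm by 85 mm) begins 54 mm behind the grasp point. The pads swing forward as they close: fully open they stand 13 mm farther back than shut.
Start: joints at [1.074, 0.477, 0.022, 1.555, -0.011, 1.109, -0.083], TCP at [0.256, -0.625, 0.231] pointing down, gripper open.
Joint ranges: [-2.96, 2.96], [-0.34, 2.1], [-1.41, 1.46], [0.24, 2.44], [-1.37, 4.51], [0.17, 1.92], [-2.96, 2.96]. Speed limits (rad/s): [2.39, 2.39, 3.14, 3.14, 3.14, 3.14, 3.14].

### API

Orientations are given as a unit quaternion [w, x, y, z].
In Python, from station import bot gives the robot as it stands.
- The arm moves only by the tool step_arm, never from a script. Its argument "increments" is a list of rows, each a list of 7 numbers: the shift along the tool's x, y, z in cm, then the turn, a rotation vector about the tool's x, y, z in degrees, then the closure, from 0 (fully open) to 1 (shut). A call has 1 to 20 rows; each row shifts and turns the commanded pose from where the row before left it, along the tool's axes as they then stand; what a row does not reach is not made up. A row lasts 1/10 s, in which the tool goes at most 50 mm and 8.59 degrees, less where a joint would pass 70% of its speed; a pose out of reach is approached as far as the arm can. A call is refused whole if a number of a shift passes 5 or a number of a turn 8.59, either way. A call with a gripper value outside its range is refused whole. The fingers move at their own pace and stop on an object; "squeeze" is the grip in N (left out, the last holds). Time passes only in rows, so rows that do not move let the fingers close. It gives the time, the measured TCP pose, the force and the opening at its end, in the units of the state.
- bot.get_obs(): the state, without advancing time (a new reading comes with each control period).
- bot.read_camera(name): name is "scene" or "top"; returns a dict with "pixels" (420x560x3 uint8, red, green, blue), "vertical_fov" (degrees; the focal length in pixels is half the picture's height over the tangent of half this angle, whatever the lens; pixels are square), "cx", "cy" (the principal point, pixels), "k1" (the pictures are not rectified: a ray, as slopes to the right and down, at radius r is drawn at 1 + k1 r^2 times it, then the intrinsics apply), "camera_from_world" (4x4, takes a point from world to camera coordinates). Camera axes: x right, y down, z forward; pixel columns grow to the right and rows downward; lengths in m; the calibration is good to about 2 mm. A picture is of the moment at which its call begins. There is no depth.
- bot.hand_in(): hands the job in, once; it reports no verdict.
Trained networks look in a picture, given as the dict that the camera call returned (one of the last four; its "shot" number tells which), for a name from the list of things; names that differ only in an ending like _2 or _b are one class to them, and where a whole thing is asked for, a point or a joint stands for the part that bears it (a point fixed in the world has none). Each returns a list of dicts, best first, with "score" (0 to 1); they miss things now and then, are a little off and sometimes report something else, mostly with a low value. They report only what shows in the picture. A call takes as long as a camera call. They do not tell look-alikes from the thing itself.
- bot.find_in(picture, query): "point" ([column, row] in pixels, amid what is visible of it).
- bot.cut_out(picture, query): "pixels" (420x560 bool, what is visible of it) and "point" ([column, row] in pixels, amid what is visible of it).
- bot.pinpoint(picture, query): "point" ([column, row] in pixels: a listed point, or the origin of a listed thing).
The state is a dict: "t": time; "q": joint angles; "joint_vel": joint speeds; "joint_torque": joint torques, N m; "eef_pos": TCP position; "tool_rot": TCP orientation; "contact_force": force on the tool from outside, world axes, zero at the start; "torque": the same for the moment, N m; "gripper_width": opening from 0.0 (shut) to 1.0 (fully open).
Only numpy, scipy, OpenCV 4.12 (cv2) and the standard library are available. Lean on these libraries where they do the work, as an engineer would, in place of code of your own. Each camera call takes 0.05 s, during which the arm holds its last target.

### The job

Park the blue piston pump for storage: with closed fingertips push the black crank knob on its flywheel clockwise (seen from above), gently and without pinching it, until you feel the resistance climb, peak and give way; stop there, just past the peak, so that the wheel rests by itself with the red rod still standing up, and do not push on so that it runs through and the rod drops right down. Take the fingers off the wheel, and only then flip the red lever on the white switch box fully over to its other side. Leave the other lab things where they are.

Things in the scene. Friction and masses are not known exactly. Their poses are not given: they have to be found in the camera images.
- wheel: steel flywheel, flat on top of the blue pump, 150 mm diameter, turning about a vertical axis through this origin; its top face is 28 mm above it (118 mm above the table), a 40 mm hub nut 7 mm higher. After a free arc the resistance climbs over about 0.8 rad to a hidden peak, 1.0 to 2.2 rad from the start. Let go before the peak, it springs back; a runaway cannot be undone
- knob (a point): centre of the upright black crank knob on the wheel: cylinder 25 mm diameter, 45 mm high, yellow top, 55.5 mm from the wheel's axis. Resistance here: under 1 N free, rising to 6 to 12 N, then giving way; the wheel then drops on by itself some 0.25 rad into a shallow rest and stays there. A push of about 5 N takes it out of that rest, 0.25 rad further, and it runs through
- rod_top (a point): top of the red tell-tale rod, 14 mm diameter, on the finned cylinder at the pump's far end: 7 to 8 mm above the collar at the start, rising to about 13.5 mm at the peak, about 11.5 mm in the rest just past it (and also on the way up), and about 4 mm once the wheel has run through
- rod_collar (a point): centre of the top face of the finned cylinder, 97 mm above the table, from which the red rod rises; its z axis points up
- switch_box_top (a point): centre of the top face of the white switch box, 130 x 90 x 40 mm, on the table to the right of the pump; its x axis points the way the lever is to be flipped, z up
- park_switch_tip (a point): centre of the red ball, 26 mm in diameter, on the end of the lever on the switch box; the lever pivots 62 mm above the table over the box's centre, 80 mm from the ball; at the start it leans 0.5 rad against the box's x axis (ball about 132 mm above the table)
- park_switch (a joint): angle of the red lever, rad: 0 at the start, 1.0 fully over to the other side (towards the box's +x); stays where it is left, moves under about 1 N
- tip_box: bystander: yellow pipette-tip box 120 x 85 x 62 mm; origin at the centre of its underside
- tube_rack: bystander: purple rack of capped tubes, 100 x 160 x 73 mm; origin at the centre of its underside
- reagent: bystander: amber bottle, 66 mm diameter, 150 mm high; origin at the centre of its underside
- jar: bystander: small jar beyond the switch box, 56 mm diameter, 60 mm high; origin at the centre of its underside
- beaker: bystander: glass beaker, 72 mm diameter, 90 mm high; origin at the centre of its underside
- stopper: bystander: rubber stopper by the pump's near right corner, 36 mm diameter, 26 mm high; origin at the centre of its underside
- pipette: bystander: blue and white pipette lying on the table, 300 mm long; origin under the join of its handle and shaft
Not all that is in view belongs to the job. What is shaped like the part that bears switch_box_top but turquoise is not meant.

How it is judged:
On the way, in this order (a step that is already met when the one before it is completed fails the run):
1. the wheel has been taken over the resistance peak and rests by itself just past it, untouched, with the red rod up (z of rod_top in the frame of rod_collar between 0.0105 and 0.0125 m and angular speed of wheel below 0.05 rad/s and contact force between each of the arm, the fingers and wheel below 0.3 N), for 0.5 s.
2. then the red lever is flipped over (value of joint park_switch above 0.85 rad), for 0.2 s.
At the end, for the whole second after the job is handed in: the wheel rests by itself (under 0.05 rad/s) just past its resistance peak, the red rod's top 10.5 to 12.5 mm above its collar (not balanced on the peak itself, nor sprung back, nor run through), and the red lever is over to the far side (joint above 0.85 rad) (z of rod_top in the frame of rod_collar between 0.0105 and 0.0125 m and angular speed of wheel below 0.05 rad/s and value of joint park_switch above 0.85 rad); the robot touches nothing.
It fails at once if the wheel is pushed on and runs through (the red rod sinks to less than 5.5 mm above its collar) (z of rod_top in the frame of rod_collar below 0.0055 m).
It fails at once if the wheel or its knob is pressed or pinched with more than 25 N (contact force between any of the fingers, the arm and wheel above 25 N).
It fails at once if a bystander is moved more than 20 mm (distance of any of tip_box, tube_rack, reagent, jar, beaker, stopper, pipette from where it was at the start of the episode above 0.02 m).
It also fails if it takes over 72 s, if anything falls off the work surface, if the arm or the gripper's body presses on something with over 40 N, if the wrist force passes 120 N, or if a joint passes its speed limit or range.

## Working session

There is one attempt and no reset: what is moved stays moved. The work goes in short steps, Python scripts to look and compute and a tool call to move; the robot and the scene stay as the last step left them, time stands still between calls to the robot, and variables do not carry over. Pictures are saved under pics/ and viewed, and the job is handed in when it is done.

Besides the shell and the picture viewer there is one more tool, called after "Call:" as name(argument=value, ...), one argument or row to a line, values as JSON. step_arm: Moves the arm, as the interface text tells. Its arguments: {"type":"object","properties":{"increments":{"type":"array"},"squeeze":{"type":"number"}},"required":["increments"]}

```bash
ls; mkdir -p pics; cat > h.py <<'E'
import numpy as np, cv2
from station import bot
def save(p,name,scale=1,crop=None):
    im=p["pixels"][:,:,::-1].copy()
    if crop: c0,r0,c1,r1=crop; im=im[r0:r1,c0:c1]
    if scale!=1: im=cv2.resize(im,None,fx=scale,fy=scale,interpolation=cv2.INTER_CUBIC)
    cv2.imwrite("pics/"+name,im)
def f(p): return 210/np.tan(np.radians(p["vertical_fov"]/2))
def ray(p,px):
    F=f(p); d=np.array([(px[0]-p["cx"])/F,(px[1]-p["cy"])/F]); u=d.copy()
    for _ in range(30): u=d/(1+p["k1"]*(u@u))
    T=np.array(p["camera_from_world"]); R=T[:3,:3]; o=-R.T@T[:3,3]
    v=R.T@np.array([u[0],u[1],1]); return o,v/np.linalg.norm(v)
def at_z(p,px,z):
    o,v=ray(p,px); return o+v*(z-o[2])/v[2]
def proj(p,X):
    T=np.array(p["camera_from_world"]); c=T[:3,:3]@np.array(X)+T[:3,3]; u=c[:2]/c[2]
    u=u*(1+p["k1"]*(u@u)); return u*f(p)+[p["cx"],p["cy"]]
def tri(p,a,q,b):
    o1,v1=ray(p,a);o2,v2=ray(q,b)
    s=np.linalg.lstsq(np.c_[v1,-v2],o2-o1,rcond=None)[0]
    A=o1+v1*s[0];B=o2+v2*s[1]; return (A+B)/2,np.linalg.norm(A-B)
E
python3 - <<'E'
from h import *
s=bot.read_camera("scene");t=bot.read_camera("top")
save(s,"s0.png",1.4);save(t,"t0.png",1.4)
for p in (s,t):
    T=np.array(p["camera_from_world"]);print(p["vertical_fov"],p["k1"],-T[:3,:3].T@T[:3,3],f(p))
for q in ["wheel","knob","rod_top","rod_collar","switch_box_top","park_switch_tip","stopper","jar","tip_box","tube_rack","reagent","beaker","pipette"]:
    for n,p in (("s",s),("t",t)):
        print(q,n,[(np.round(d["point"],1).tolist(),round(d["score"],2)) for d in bot.pinpoint(p,q)[:3]])
print(bot.get_obs())
E
```

```text
pics
44.53424428418353 -0.025733850470251392 [ 1.56407072 -0.07074912  1.17279626] 512.8709873219311
51.195536644569685 0.004541474314595576 [0.4998095  0.00687264 1.24539865] 438.34762646028787
wheel s [([293.8, 191.6], 0.73)]
wheel t [([242.9, 177.5], 0.71)]
knob s [([276.9, 172.7], 0.6), ([122.9, 190.2], 0.35)]
knob t []
rod_top s [([305.5, 226.9], 0.49)]
rod_top t [([320.9, 208.2], 0.63), ([244.7, 175.1], 0.43)]
rod_collar s [([305.8, 227.4], 0.6), ([241.7, 275.5], 0.51)]
rod_collar t [([245.8, 179.6], 0.64), ([322.4, 211.6], 0.34)]
switch_box_top s [([379.7, 215.1], 0.89), ([228.7, 222.8], 0.55)]
switch_box_top t [([320.4, 209.5], 0.69), ([164.8, 200.6], 0.62), ([244.5, 182.3], 0.22)]
park_switch_tip s [([223.3, 191.2], 0.57), ([379.1, 183.6], 0.5)]
park_switch_tip t [([330.3, 218.9], 0.6), ([150.1, 213.3], 0.54)]
stopper s [([304.3, 226.2], 0.72), ([254.4, 183.2], 0.44)]
stopper t [([291.5, 280.5], 0.69), ([384.3, 186.5], 0.64), ([109.3, 226.3], 0.48)]
jar s [([240.8, 274.7], 0.78)]
jar t [([310.6, 161.9], 0.77)]
tip_box s [([110.2, 248.9], 0.6), ([420.8, 209.3], 0.44)]
tip_box
[... 358 characters left out ...]
't': 1.4, 'q': array([ 1.07385863,  0.47696242,  0.02239864,  1.55537225, -0.01151512,
        1.10932619, -0.08311819]), 'joint_vel': array([-0.00122174, -0.0011356 , -0.00103987, -0.0003727 , -0.00070085,
        0.00021309,  0.00049732]), 'joint_torque': array([-2.63971390e-05, -5.96315682e+01,  1.60657424e+00, -2.81546634e+01,
        1.24983152e-02,  1.56543250e-03,  3.53908540e-06]), 'eef_pos': array([ 0.25592261, -0.6246292 ,  0.23134483]), 'tool_rot': array([ 2.12648575e-06,  8.30383020e-01, -5.57192999e-01,  3.33724734e-05]), 'contact_force': array([ 0.06879569, -0.64107702, -0.13953046]), 'torque': array([ 0.00593438, -0.0369722 , -0.03146073]), 'gripper_width': 1.0036541023561014}
```

View pics/s0.png

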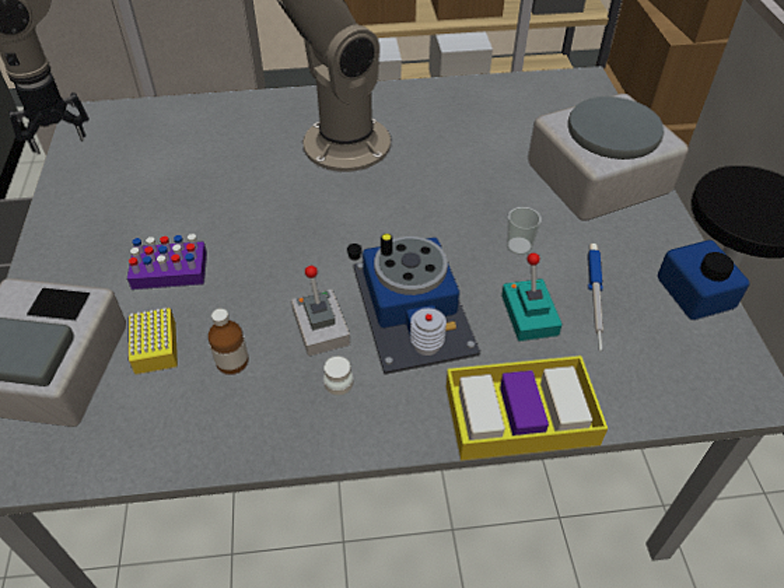

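View pics/t0.png

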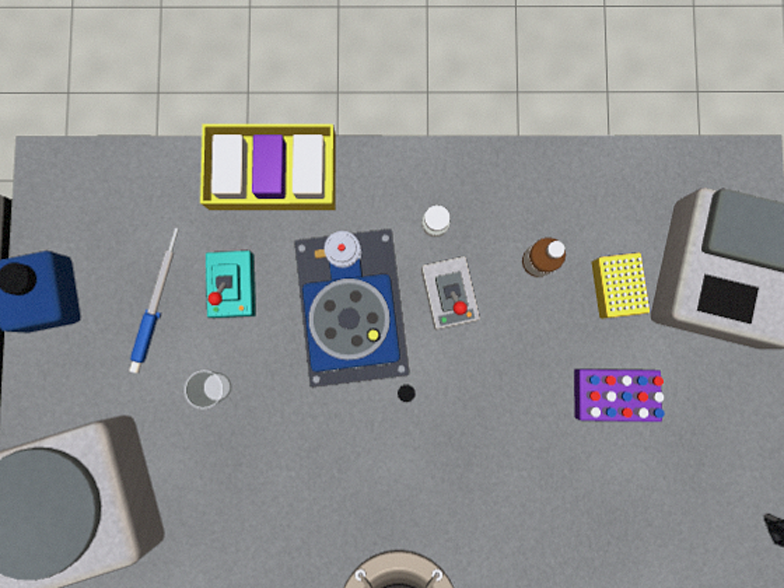

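```bash
python3 - <<'E'
from h import *
s=bot.read_camera("scene");t=bot.read_camera("top")
np.save("s1.npy",s,allow_pickle=True);np.save("t1.npy",t,allow_pickle=True)
save(t,"t1c.png",5,(200,150,360,270));save(s,"s1c.png",5,(200,160,350,270))
def blob(p,box,fn):
    c0,r0,c1,r1=box;im=p["pixels"][r0:r1,c0:c1].astype(int)
    m=fn(im[...,0],im[...,1],im[...,2]).astype(np.uint8)
    n,l,st,ce=cv2.connectedComponentsWithStats(m)
    i=1+np.argmax(st[1:,4]);return ce[i]+[c0,r0],st[i].tolist()
red=lambda r,g,b:(r>130)&(g<70)&(b<70)
yel=lambda r,g,b:(r>140)&(g>130)&(b<90)
kt=blob(t,(255,228,280,250),yel);ks=blob(s,(265,160,290,185),yel)
print("knob",kt,ks,at_z(t,kt[0],.163),at_z(s,ks[0],.163),tri(t,kt[0],s,ks[0]))
bt=blob(t,(310,200,345,232),red);bs=blob(s,(210,182,235,205),red)
print("ball",bt,bs,tri(t,bt[0],s,bs[0]))
rt=blob(t,(230,165,260,190),red);rs=blob(s,(290,220,320,235),red)
print("rod",rt,rs,at_z(t,rt[0],.1045),at_z(s,rs[0],.1045),tri(t,rt[0],s,rs[0]))
for q in ["wheel","switch_box_top"]:
  for p in(t,s):
    for d in bot.cut_out(p,q)[:2]:
        m=d["pixels"];c=np.argwhere(m).mean(0)[::-1]
        r=cv2.minAreaRect(np.argwhere(m)[:,::-1].astype(np.float32)); print(q,d["score"],d["point"],c,r,at_z(p,r[0],.118 if q=="wheel" else .04))
E
```

```text
knob (array([264.875, 240.75 ]), [8, 10, 6, 5, 8]) (array([275.7 , 168.65]), [8, 7, 6, 4, 20]) [0.52864578 0.04909941 0.163     ] [0.5321825  0.04289153 0.163     ] (array([0.52853231, 0.04627682, 0.15934583]), np.float64(0.005940334785836385))
ball (array([328.1369863 , 219.56164384]), [14, 15, 9, 10, 73]) (array([221.66666667, 192.82222222]), [8, 8, 8, 7, 45]) (array([ 0.58267811, -0.1119629 ,  0.13654266]), np.float64(0.003573784046540467))
rod (array([243.5, 176.5]), [12, 10, 4, 4, 10]) (array([305.63636364, 225.90909091]), [14, 5, 4, 3, 11]) [0.69921859 0.10802309 0.1045    ] [0.70113972 0.10425808 0.1045    ] (array([0.69942042, 0.10641446, 0.10238458]), np.float64(0.003588983792283875))
wheel 0.6 [249.6, 229.3] [249.19290888 227.32481891] ((249.5, 227.5), (57.0, 57.0), 90.0) [0.56396112 0.09052346 0.118     ]
wheel 0.23 [441.4, 281.7] [441.17789292 281.59930915] ((442.0, 281.0), (38.0, 64.0), 90.0) [ 0.4272044  -0.39955757  0.118     ]
wheel 0.9 [293.6, 189.3] [292.71141304 188.84402174] ((293.4663391113281, 189.85394287109375), (51.813175201416016, 42.56928253173828), 5.44033145904541) [0.57754701 0.08805458 0.118     ]
switch_box_top 0.95 [319.3, 206.5] [321.07727273 208.50454545] ((320.95880126953125, 208.56471252441406), (47.94163513183594, 33.298828125), 77.47119140625) [ 0.62048777 -0.10087569  0.04      ]
switch_box_top 0.32 [441.8, 282.3] [441.14255228 281.4336321 ] ((441.1806640625, 281.22723388671875), (63.941612243652344, 38.38545227050781), 2.935673475265503) [ 0.42157092 -0.42543517  0.04      ]
switch_box_top 0.96 [229.2, 226.1] [228.61391542 227.58663029] ((225.66497802734375, 221.12887573242188), (62.89312744140625, 32.7388916015625), 68.96248626708984) [ 0.60426572 -0.11121492  0.04      ]
switch_box_top 0.88 [379.2, 220.1] [378.87714482 219.30404942] ((376.6170959472656, 214.2100830078125), (61.329559326171875, 33.472042083740234), 71.17529296875) [0.62995731 0.32646529 0.04      ]
```

View pics/t1c.png

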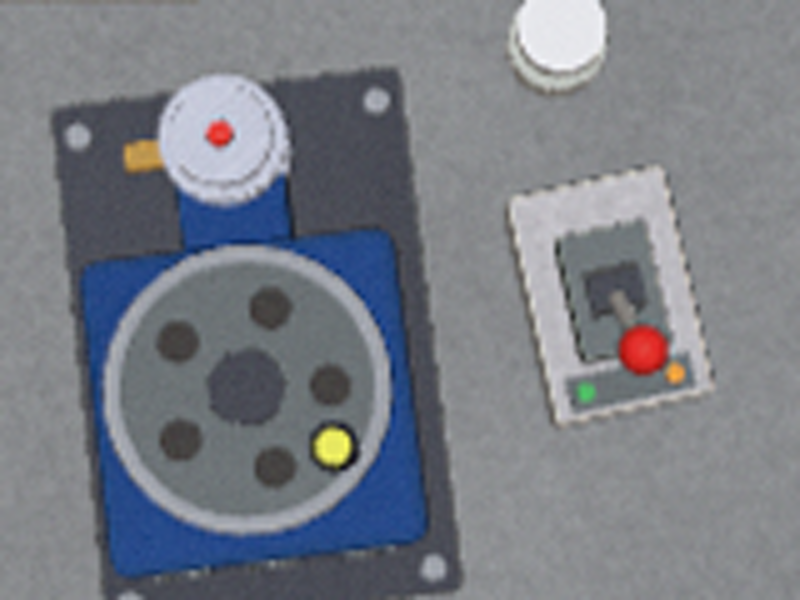

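View pics/s1c.png

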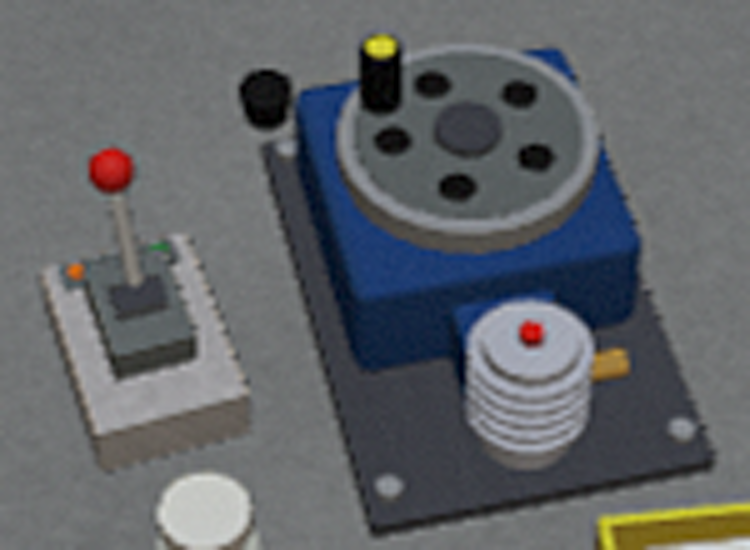

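```bash
python3 - <<'E'
from h import *
s=np.load("s1.npy",allow_pickle=True).item();t=np.load("t1.npy",allow_pickle=True).item()
c=lambda p,o:np.array(p)/5+o-0.4
T=np.array([200,150]);S=np.array([200,160])
w=at_z(t,c((247.5,389),T),.118);hub=at_z(t,c((246,387),T),.125);k=at_z(t,c((333,447),T),.163)
hs=at_z(s,c((467,127),S),.125);ks=at_z(s,c((380,46),S),.163)
print("T",w,hub,k,np.linalg.norm((k-hub)[:2]),np.degrees(np.arctan2(*(k-hub)[1::-1])))
print("S",hs,ks,np.linalg.norm((ks-hs)[:2]),np.degrees(np.arctan2(*(ks-hs)[1::-1])))
print("tri k",tri(t,c((333,447),T),s,c((380,46),S)),"hub",tri(t,c((246,387),T),s,c((467,127),S)))
bt=c((644,349),T);bs=c((111,170),S);print("ball",tri(t,bt,s,bs),at_z(t,bt,.132),at_z(s,bs,.132))
# box corners
for n,x in [("nw",(510,197)),("ne",(662,167)),("se",(712,383)),("sw",(560,422))]: print(n,at_z(t,c(x,T),.04))
print("sbox",[at_z(s,c(x,S),.04)[:2] for x in [(42,272),(185,237),(245,398),(98,438)]])
print("rod T",at_z(t,c((219,133),T),.1045),"S",at_z(s,c((531,334),S),.1045))
print("stopper",at_z(s,c((266,80),S),.026), "t",at_z(t,(405/1.4,392/1.4),.026))
E
```

```text
T [0.56422038 0.09155517 0.118     ] [0.56484647 0.09180282 0.125     ] [0.53295023 0.04583982 0.163     ] 0.055946110899376685 -124.75889069487617
S [0.56516401 0.08829058 0.125     ] [0.53274963 0.04254271 0.163     ] 0.056067455998599844 -125.31926134534963
tri k (array([0.53282846, 0.04419193, 0.1630234 ]), np.float64(0.003300590167881601)) hub (array([0.56473497, 0.09010289, 0.1245523 ]), np.float64(0.0034675274916894554))
ball (array([ 0.58329874, -0.11235715,  0.13411371]), np.float64(0.002508415808209655)) [ 0.58352744 -0.11132281  0.132     ] [ 0.58110399 -0.11369489  0.132     ]
nw [ 0.67511621 -0.04771116  0.04      ]
ne [ 0.6917764 -0.1321971  0.04     ]
se [ 0.57162824 -0.15828537  0.04      ]
sw [ 0.55027908 -0.07449616  0.04      ]
sbox [array([ 0.57101216, -0.16119369]), array([ 0.55363737, -0.07641125]), array([ 0.6777483 , -0.05071267]), array([ 0.69610388, -0.13362059])]
rod T [0.70001843 0.10829162 0.1045    ] S [0.70287929 0.10443375 0.1045    ]
stopper [ 0.41473525 -0.01715443  0.026     ] t [ 0.42428214 -0.01302406  0.026     ]
```

The white box (scene ≈(229,226), top ≈(321,208)) is the switch box that is meant. The look-alike in turquoise is at scene (379,219), top (164,200). The crop confirms it. The black knob with the yellow top is at top (266,239).

Next I move over to the pump at height, fingers shut.

Call:
step_arm(
  increments=[
    [-2.45, -2.63, 0, 0, 0, 0, 1],
    [-2.45, -2.63, 0, 0, 0, 0, 1],
    [-2.45, -2.63, 0, 0, 0, 0, 1],
    [-2.45, -2.63, 0, 0, 0, 0, 1],
    [-2.45, -2.63, 0, 0, 0, 0, 1],
    [-2.45, -2.63, 0, 0, 0, 0, 1],
    [-2.45, -2.63, 0, 0, 0, 0, 1],
    [-2.45, -2.63, 0, 0, 0, 0, 1],
    [-2.45, -2.63, 0, 0, 0, 0, 1],
    [-2.45, -2.63, 0, 0, 0, 0, 1],
    [-2.45, -2.63, 0, 0, 0, 0, 1],
    [-2.45, -2.63, 0, 0, 0, 0, 1],
    [-2.45, -2.63, 0, 0, 0, 0, 1],
    [-2.45, -2.63, 0, 0, 0, 0, 1],
    [-2.45, -2.63, 0, 0, 0, 0, 1],
    [-2.45, -2.63, 0, 0, 0, 0, 1],
    [-2.45, -2.63, 0, 0, 0, 0, 1],
    [-2.45, -2.63, 0, 0, 0, 0, 1],
    [-2.45, -2.63, 0, 0, 0, 0, 1],
    [-2.45, -2.63, 0, 0, 0, 0, 1],
  ],
  squeeze=20,
)

```text
t: 3.7
eef_pos: [0.5575, 0.0295, 0.2315]
tool_rot: [-0.0, 0.83, -0.557, 0.0]
contact_force: [0.1, 0.3, 0.3]
gripper_width: 0.002
```

Call:
step_arm(
  increments=[
    [0, 0, 0, 0, 0, -8.2, 1],
    [0, 0, 0, 0, 0, -8.2, 1],
    [0, 0, 0, 0, 0, -8.2, 1],
    [0, 0, 0, 0, 0, -8.2, 1],
    [0, 0, 0, 0, 0, -8.2, 1],
    [0, 0, 0, 0, 0, -8.2, 1],
    [0, 0, 0, 0, 0, -8.2, 1],
    [0, 0, 0, 0, 0, -8.2, 1],
    [0, 0, 0, 0, 0, -8.2, 1],
    [0, 0, 0, 0, 0, -8.2, 1],
    [0, 0, 0, 0, 0, -8.2, 1],
    [0, 0, 0, 0, 0, -8.2, 1],
    [0, 0, 0, 0, 0, -8.2, 1],
    [0, 0, 0, 0, 0, -8.2, 1],
    [0, 0, 0, 0, 0, -8.2, 1],
  ],
)

```text
t: 5.2
eef_pos: [0.557, 0.028, 0.2314]
tool_rot: [0.0, 0.885, 0.466, 0.0]
contact_force: [-0.1, -0.3, -0.6]
gripper_width: -0.002
```

Call:
step_arm(
  increments=[
    [0, 0.8, 2.0, 0, 0, 0, 1],
    [0, 0, 2.0, 0, 0, 0, 1],
    [0, 0, 1.0, 0, 0, 0, 1],
  ],
)

```text
t: 5.5
eef_pos: [0.5628, 0.023, 0.1798]
tool_rot: [-0.0, 0.886, 0.464, -0.001]
contact_force: [-1.1, 0.0, 0.1]
gripper_width: 0.001
```

```bash
python3 - <<'E'
from h import *
o=bot.get_obs();print(o["q"].round(2),o["eef_pos"])
s=bot.read_camera("scene");t=bot.read_camera("top")
save(t,"t2.png",5,(200,170,360,290));save(s,"s2.png",5,(200,110,350,230))
E
```

```text
[ 0.41  0.44 -0.72  1.84  0.35  0.99  0.51] [0.56277091 0.0230119  0.179757  ]
```

View pics/t2.png

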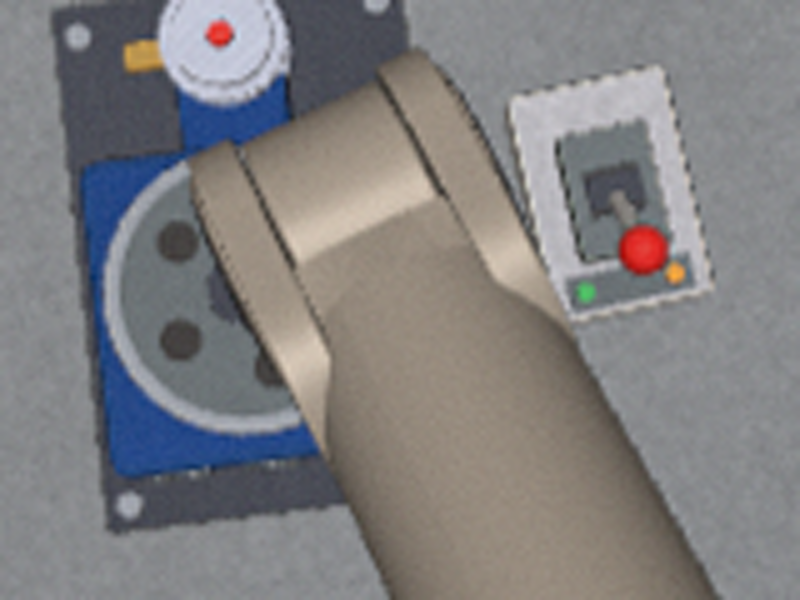

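View pics/s2.png

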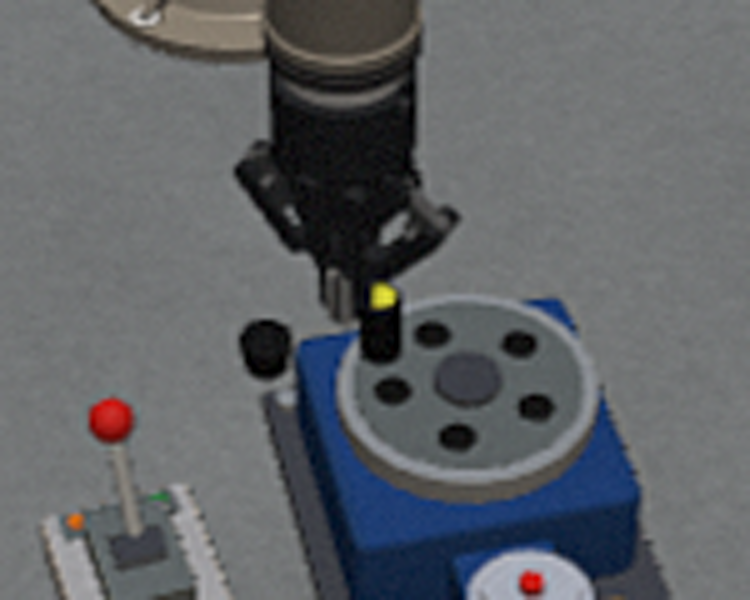

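Call:
step_arm(
  increments=[
    [0, 0, 1.6, 0, 0, 0, 1],
    [0, 0, 1.6, 0, 0, 0, 1],
    [0, 0, 1.5, 0, 0, 0, 1],
    [0, 0, 0, 0, 0, 0, 1],
    [0, 0, 0, 0, 0, 0, 1],
  ],
)

```text
t: 6.1
eef_pos: [0.5632, 0.0238, 0.1338]
tool_rot: [-0.0, 0.886, 0.464, -0.0]
contact_force: [-0.5, -0.4, -0.9]
gripper_width: 0.0
```

```bash
python3 - <<'E'
from h import *
C=np.array([.5648,.0903]);K=np.array([.5329,.0443])
o=bot.get_obs();e=o["eef_pos"];d=e[:2]-C
print(e,o["contact_force"],np.linalg.norm(d),np.degrees(np.arctan2(d[1],d[0])),np.linalg.norm(e[:2]-K))
s=bot.read_camera("scene");save(s,"s3.png",5,(200,110,350,230));print(proj(s,e))
E
```

```text
[0.56322832 0.02377091 0.13383224] [-0.49415535 -0.39405016 -0.89962652] 0.06654764800007175 -91.35330514228275 0.0366230811555852
[270.26829803 184.29873623]
```

View pics/s3.png

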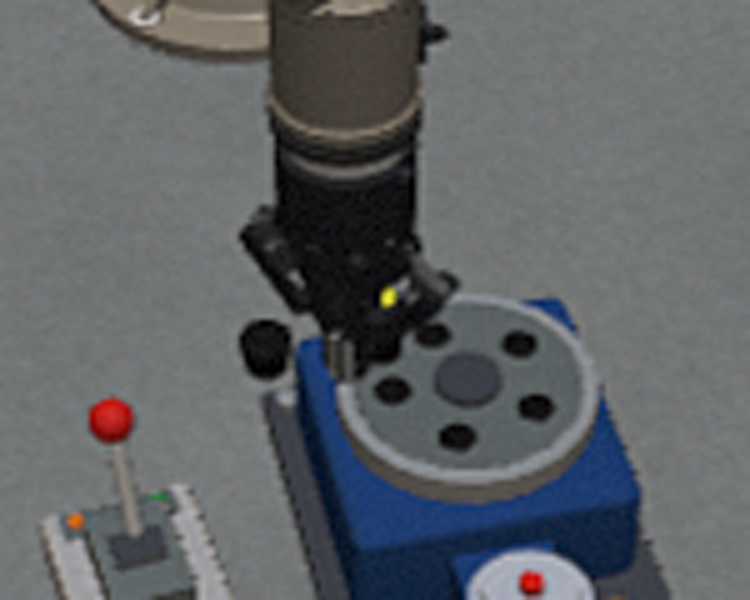

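Call:
step_arm(
  increments=[
    [0, -0.6, 0, 0, 0, 0, 1],
    [0, -0.5, 0, 0, 0, 0, 1],
    [0, -0.2, 0, 0, 0, 0, 1],
    [-0.15, -0.393, 0, 0, 0, 4, 1],
    [-0.15, -0.393, 0, 0, 0, 4, 1],
    [-0.15, -0.393, 0, 0, 0, 4, 1],
    [-0.15, -0.393, 0, 0, 0, 4, 1],
  ],
)

```text
t: 6.85
eef_pos: [0.5379, 0.036, 0.1348]
tool_rot: [0.001, 0.942, 0.334, 0.001]
contact_force: [3.0, -3.0, -1.8]
gripper_width: -0.003
```

```bash
cat > st.py <<'E'
from h import *
C=np.array([.5648,.0903])
def st():
    o=bot.get_obs();e=o["eef_pos"];q=o["tool_rot"]
    h=2*np.arctan2(q[2],q[1]);x=np.array([np.cos(h),np.sin(h)]);y=np.array([np.sin(h),-np.cos(h)])
    c=C-e[:2];F=o["contact_force"][:2]
    print("t",o["t"],"turned",round(55.3-np.degrees(h),1),"c mm",round(c@x*1e3,1),round(c@y*1e3,1),"z",e[2].round(4),"F tool x,y",(F@x).round(2),(F@y).round(2),"q",o["q"].round(2))
E
python3 - <<'E'
from st import *
st()
s=bot.read_camera("scene");st();save(s,"s4.png",5,(200,110,350,230))
E
```

```text
t 6.85 turned 16.2 c mm 55.1 -25.2 z 0.1348 F tool x,y 0.46 4.19 q [ 0.33  0.45 -0.64  1.94  0.35  0.86  0.19]
t 6.9 turned 16.4 c mm 55.4 -24.4 z 0.1348 F tool x,y 0.31 0.66 q [ 0.33  0.45 -0.64  1.94  0.35  0.87  0.19]
```

View pics/s4.png

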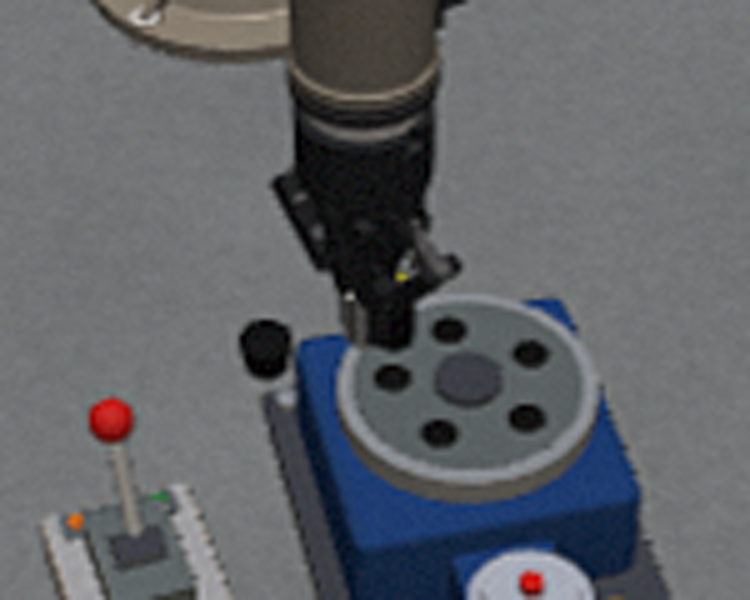

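Call:
step_arm(
  increments=[
    [-0.115, -0.294, 0, 0, 0, 3, 1],
    [-0.115, -0.294, 0, 0, 0, 3, 1],
    [-0.115, -0.294, 0, 0, 0, 3, 1],
    [-0.115, -0.294, 0, 0, 0, 3, 1],
    [-0.115, -0.294, 0, 0, 0, 3, 1],
    [-0.115, -0.294, 0, 0, 0, 3, 1],
    [-0.115, -0.294, 0, 0, 0, 3, 1],
    [-0.115, -0.294, 0, 0, 0, 3, 1],
    [0, 0, 0, 0, 0, 0, 1],
  ],
)

```text
t: 7.8
eef_pos: [0.5174, 0.0524, 0.1346]
tool_rot: [0.001, 0.991, 0.133, -0.0]
contact_force: [-1.2, -1.9, 0.5]
gripper_width: 0.002
```

```bash
python3 -c "
from st import *
st()"
```

```text
t 7.8 turned 40.0 c mm 55.7 -24.1 z 0.1346 F tool x,y -1.69 1.53 q [ 0.24  0.4  -0.56  1.98  0.29  0.83 -0.21]
```

Call:
step_arm(
  increments=[
    [-0.079, -0.195, 0, 0, 0, 2, 1],
    [-0.079, -0.195, 0, 0, 0, 2, 1],
    [-0.079, -0.195, 0, 0, 0, 2, 1],
    [-0.079, -0.195, 0, 0, 0, 2, 1],
    [-0.079, -0.195, 0, 0, 0, 2, 1],
    [0, 0, 0, 0, 0, 0, 1],
  ],
)

```text
t: 8.4
eef_pos: [0.5116, 0.0608, 0.1344]
tool_rot: [0.001, 0.999, 0.047, -0.0]
contact_force: [-1.3, -3.6, 1.9]
gripper_width: 0.003
```

```bash
python3 - <<'E'
from st import *
st()
t=bot.read_camera("top");st();save(t,"t5.png",5,(200,150,360,270));s=bot.read_camera("scene");save(s,"s5.png",5,(200,130,350,250));st()
E
```

```text
t 8.4 turned 49.9 c mm 55.7 -24.4 z 0.1344 F tool x,y -1.59 3.44 q [ 0.19  0.39 -0.53  2.    0.26  0.82 -0.39]
t 8.45 turned 49.9 c mm 55.6 -24.3 z 0.1343 F tool x,y -1.37 2.93 q [ 0.19  0.39 -0.53  2.    0.26  0.82 -0.39]
t 8.5 turned 49.9 c mm 55.6 -24.3 z 0.1343 F tool x,y -2.48 3.81 q [ 0.19  0.39 -0.53  2.    0.26  0.82 -0.39]
```

View pics/s5.png

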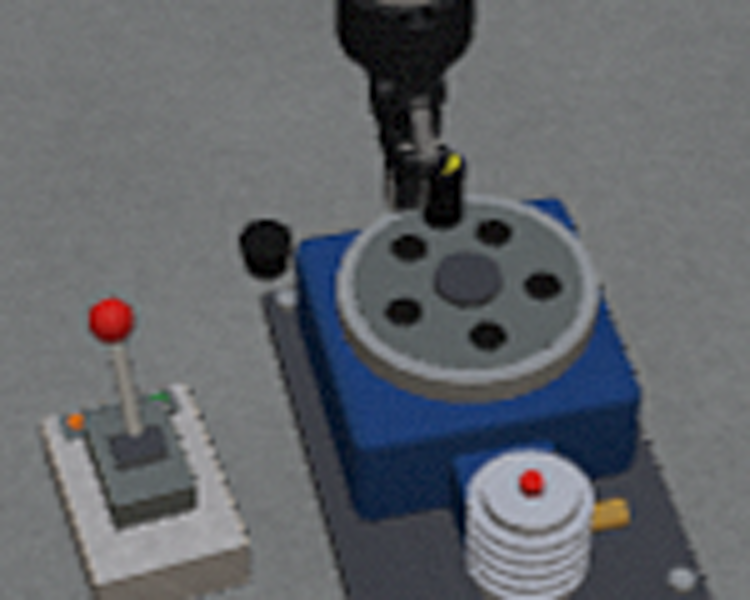

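View pics/t5.png

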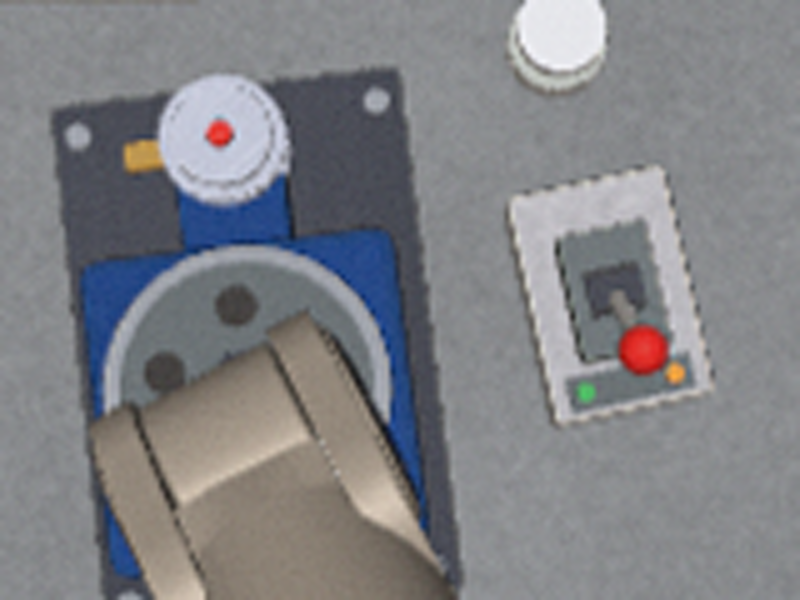

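Call:
step_arm(
  increments=[
    [-0.04, -0.097, 0, 0, 0, 1, 1],
    [-0.04, -0.097, 0, 0, 0, 1, 1],
    [-0.04, -0.097, 0, 0, 0, 1, 1],
    [-0.04, -0.097, 0, 0, 0, 1, 1],
    [-0.04, -0.097, 0, 0, 0, 1, 1],
    [-0.04, -0.097, 0, 0, 0, 1, 1],
  ],
)

```text
t: 9.1
eef_pos: [0.5089, 0.0664, 0.1342]
tool_rot: [0.001, 1.0, -0.007, -0.001]
contact_force: [-1.5, -5.6, 3.7]
gripper_width: -0.002
```

```bash
python3 -c "
from st import *
st();bot.read_camera('top');st()"
```

```text
t 9.1 turned 56.1 c mm 55.6 -24.7 z 0.1342 F tool x,y -1.39 5.66 q [ 0.17  0.38 -0.51  2.    0.25  0.82 -0.5 ]
t 9.15 turned 56.1 c mm 55.6 -24.4 z 0.1342 F tool x,y -2.7 4.87 q [ 0.17  0.38 -0.51  2.    0.25  0.82 -0.5 ]
```

Call:
step_arm(
  increments=[
    [-0.04, -0.097, 0, 0, 0, 1, 1],
    [-0.04, -0.097, 0, 0, 0, 1, 1],
    [-0.04, -0.097, 0, 0, 0, 1, 1],
    [-0.04, -0.097, 0, 0, 0, 1, 1],
    [-0.04, -0.097, 0, 0, 0, 1, 1],
  ],
)

```text
t: 9.65
eef_pos: [0.5069, 0.071, 0.1342]
tool_rot: [0.001, 0.999, -0.05, -0.001]
contact_force: [-2.5, -6.9, 4.9]
gripper_width: 0.0
```

```bash
python3 -c "
from st import *
st();bot.read_camera('top');st()"
```

```text
t 9.65 turned 61.1 c mm 55.6 -25.0 z 0.1342 F tool x,y -1.76 7.11 q [ 0.14  0.38 -0.49  2.    0.24  0.82 -0.58]
t 9.7 turned 61.1 c mm 55.7 -24.8 z 0.1342 F tool x,y -2.19 5.81 q [ 0.14  0.38 -0.49  2.    0.24  0.82 -0.59]
```

Call:
step_arm(
  increments=[
    [-0.04, -0.097, 0, 0, 0, 1, 1],
    [-0.04, -0.097, 0, 0, 0, 1, 1],
    [-0.04, -0.097, 0, 0, 0, 1, 1],
    [-0.04, -0.097, 0, 0, 0, 1, 1],
  ],
)

```text
t: 10.1
eef_pos: [0.5057, 0.0749, 0.1342]
tool_rot: [0.001, 0.996, -0.085, -0.001]
contact_force: [-3.0, -7.1, 4.7]
gripper_width: -0.004
```

```bash
python3 -c "
from st import *
st();bot.read_camera('top');st()"
```

```text
t 10.1 turned 65.1 c mm 55.6 -25.2 z 0.1342 F tool x,y -1.74 7.52 q [ 0.12  0.37 -0.47  2.01  0.23  0.81 -0.66]
t 10.15 turned 65.1 c mm 55.7 -25.0 z 0.1342 F tool x,y -2.17 6.45 q [ 0.12  0.37 -0.47  2.01  0.23  0.81 -0.66]
```

Call:
step_arm(
  increments=[
    [-0.04, -0.097, 0, 0, 0, 1, 1],
    [-0.04, -0.097, 0, 0, 0, 1, 1],
    [-0.04, -0.097, 0, 0, 0, 1, 1],
  ],
)

```text
t: 10.45
eef_pos: [0.5049, 0.0778, 0.1341]
tool_rot: [0.001, 0.994, -0.111, -0.001]
contact_force: [-3.6, -8.1, 5.7]
gripper_width: -0.002
```

```bash
python3 -c "
from st import *
st();bot.read_camera('top');st()"
```

```text
t 10.45 turned 68.1 c mm 55.6 -25.4 z 0.1341 F tool x,y -1.7 8.66 q [ 0.11  0.37 -0.46  2.01  0.23  0.81 -0.71]
t 10.5 turned 68.1 c mm 55.7 -25.2 z 0.1341 F tool x,y -2.45 7.15 q [ 0.11  0.37 -0.46  2.01  0.23  0.81 -0.71]
```

Call:
step_arm(
  increments=[
    [-0.04, -0.097, 0, 0, 0, 1, 1],
    [-0.04, -0.097, 0, 0, 0, 1, 1],
    [-0.04, -0.097, 0, 0, 0, 1, 1],
  ],
)

```text
t: 10.8
eef_pos: [0.5043, 0.0808, 0.1341]
tool_rot: [0.001, 0.991, -0.137, -0.001]
contact_force: [-5.0, -6.9, 6.4]
gripper_width: 0.001
```

```bash
python3 -c "
from st import *
st();bot.read_camera('top');st()"
```

```text
t 10.8 turned 71.1 c mm 55.6 -25.6 z 0.1341 F tool x,y -2.92 8.02 q [ 0.09  0.37 -0.45  2.01  0.22  0.81 -0.76]
t 10.85 turned 71.1 c mm 55.7 -25.4 z 0.1341 F tool x,y -2.4 7.59 q [ 0.09  0.37 -0.45  2.01  0.22  0.81 -0.76]
```

Call:
step_arm(
  increments=[
    [-0.04, -0.097, 0, 0, 0, 1, 1],
    [-0.04, -0.097, 0, 0, 0, 1, 1],
    [-0.04, -0.097, 0, 0, 0, 1, 1],
  ],
)

```text
t: 11.15
eef_pos: [0.5038, 0.0839, 0.1341]
tool_rot: [0.001, 0.987, -0.163, -0.001]
contact_force: [-5.4, -7.9, 7.1]
gripper_width: -0.002
```

```bash
python3 -c "
from st import *
st();bot.read_camera('top');st()"
```

```text
t 11.15 turned 74.1 c mm 55.6 -25.7 z 0.1341 F tool x,y -2.54 9.26 q [ 0.08  0.37 -0.44  2.01  0.22  0.81 -0.82]
t 11.2 turned 74.1 c mm 55.7 -25.5 z 0.1341 F tool x,y -2.37 7.73 q [ 0.08  0.37 -0.44  2.01  0.22  0.81 -0.82]
```

Call:
step_arm(
  increments=[
    [-0.04, -0.097, 0, 0, 0, 1, 1],
    [-0.04, -0.097, 0, 0, 0, 1, 1],
    [-0.04, -0.097, 0, 0, 0, 1, 1],
  ],
)

```text
t: 11.5
eef_pos: [0.5035, 0.087, 0.1341]
tool_rot: [0.002, 0.982, -0.189, -0.001]
contact_force: [-5.6, -8.5, 6.6]
gripper_width: 0.002
```

```bash
python3 -c "
from st import *
st();s=bot.read_camera('scene');st();save(s,'s6.png',5,(200,130,350,250))"
```

```text
t 11.5 turned 77.1 c mm 55.6 -25.8 z 0.1341 F tool x,y -2.03 9.95 q [ 0.07  0.37 -0.43  2.01  0.21  0.81 -0.87]
t 11.55 turned 77.1 c mm 55.7 -25.6 z 0.1341 F tool x,y -1.71 8.09 q [ 0.06  0.37 -0.43  2.01  0.21  0.81 -0.87]
```

View pics/s6.png

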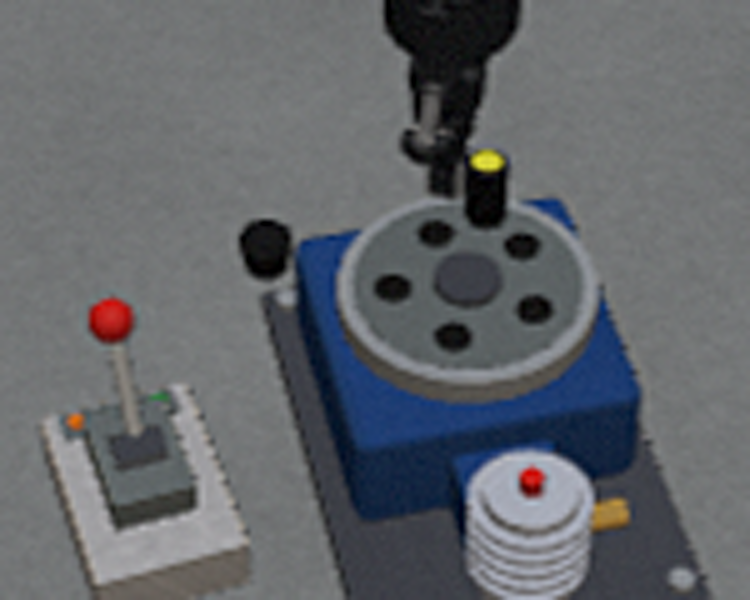

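Call:
step_arm(
  increments=[
    [-0.04, -0.097, 0, 0, 0, 1, 1],
    [-0.04, -0.097, 0, 0, 0, 1, 1],
    [-0.04, -0.097, 0, 0, 0, 1, 1],
  ],
)

```text
t: 11.85
eef_pos: [0.5034, 0.0901, 0.134]
tool_rot: [0.002, 0.977, -0.215, -0.001]
contact_force: [-5.0, -7.6, 7.5]
gripper_width: 0.0
```

```bash
cat > kn.py <<'E'
from st import *
def knob(s):
    im=s["pixels"][130:220,250:340].astype(int);r,g,b=im[...,0],im[...,1],im[...,2]
    w=np.clip(np.minimum(r,g)-b-40,0,None).astype(float);w[w<20]=0
    yy,xx=np.mgrid[:90,:90];n,l,stt,ce=cv2.connectedComponentsWithStats((w>0).astype(np.uint8))
    i=1+np.argmax(stt[1:,4]);w=w*(l==i);px=np.array([(xx*w).sum(),(yy*w).sum()])/w.sum()+[250,130]
    k=at_z(s,px,.163)[:2]-[.5652,.0883]
    print("knob px",px.round(1),"r",np.linalg.norm(k).round(4),"turned",round((-125.3-np.degrees(np.arctan2(k[1],k[0])))%360,1))
E
python3 -c "
from kn import *
st();s=bot.read_camera('scene');st();knob(s)"
```

```text
t 11.85 turned 80.1 c mm 55.7 -26.0 z 0.134 F tool x,y -1.32 8.98 q [ 0.05  0.37 -0.42  2.01  0.21  0.81 -0.92]
t 11.9 turned 80.1 c mm 55.8 -25.7 z 0.134 F tool x,y -1.81 9.66 q [ 0.05  0.37 -0.42  2.01  0.21  0.81 -0.93]
knob px [297.9 161.8] r 0.057 turned 76.1
```

Call:
step_arm(
  increments=[
    [-0.04, -0.097, 0, 0, 0, 1, 1],
    [-0.04, -0.097, 0, 0, 0, 1, 1],
    [-0.04, -0.097, 0, 0, 0, 1, 1],
  ],
)

```text
t: 12.2
eef_pos: [0.5034, 0.0932, 0.134]
tool_rot: [0.002, 0.971, -0.24, -0.001]
contact_force: [-6.3, -8.0, 8.1]
gripper_width: -0.004
```

```bash
python3 -c "
from kn import *
st();s=bot.read_camera('scene');st();knob(s)"
```

```text
t 12.2 turned 83.1 c mm 55.7 -26.0 z 0.134 F tool x,y -1.86 10.0 q [ 0.04  0.37 -0.41  2.01  0.2   0.81 -0.98]
t 12.25 turned 83.1 c mm 55.8 -25.8 z 0.134 F tool x,y -2.24 7.68 q [ 0.04  0.37 -0.41  2.01  0.2   0.81 -0.98]
knob px [299.  162.1] r 0.0567 turned 79.2
```

Call:
step_arm(
  increments=[
    [-0.04, -0.097, 0, 0, 0, 1, 1],
    [-0.04, -0.097, 0, 0, 0, 1, 1],
    [-0.04, -0.097, 0, 0, 0, 1, 1],
  ],
)

```text
t: 12.55
eef_pos: [0.5036, 0.0964, 0.1339]
tool_rot: [0.002, 0.964, -0.265, -0.002]
contact_force: [-5.6, -8.2, 8.5]
gripper_width: 0.003
```

```bash
python3 -c "
from kn import *
st();s=bot.read_camera('scene');st();knob(s)"
```

```text
t 12.55 turned 86.1 c mm 55.7 -26.1 z 0.1339 F tool x,y -0.58 9.9 q [ 0.02  0.37 -0.4   2.01  0.2   0.81 -1.03]
t 12.6 turned 86.1 c mm 55.8 -25.8 z 0.134 F tool x,y -0.98 9.15 q [ 0.02  0.37 -0.4   2.01  0.2   0.81 -1.03]
knob px [299.8 162.4] r 0.0565 turned 81.9
```

Call:
step_arm(
  increments=[
    [-0.04, -0.097, 0, 0, 0, 1, 1],
    [-0.04, -0.097, 0, 0, 0, 1, 1],
  ],
)

```text
t: 12.8
eef_pos: [0.5038, 0.0986, 0.1339]
tool_rot: [0.002, 0.959, -0.282, -0.002]
contact_force: [-7.1, -8.1, 7.3]
gripper_width: 0.0
```

```bash
python3 -c "
from kn import *
st();s=bot.read_camera('scene');st();knob(s)"
```

```text
t 12.8 turned 88.1 c mm 55.8 -26.0 z 0.1339 F tool x,y -1.6 10.61 q [ 0.01  0.37 -0.4   2.    0.19  0.81 -1.07]
t 12.85 turned 88.1 c mm 55.8 -25.8 z 0.1339 F tool x,y -1.71 9.51 q [ 0.01  0.37 -0.4   2.    0.19  0.81 -1.07]
knob px [300.6 162.5] r 0.0568 turned 84.1
```

Call:
step_arm(
  increments=[
    [-0.04, -0.097, 0, 0, 0, 1, 1],
    [-0.04, -0.097, 0, 0, 0, 1, 1],
  ],
)

```text
t: 13.05
eef_pos: [0.5041, 0.1008, 0.1339]
tool_rot: [0.002, 0.954, -0.299, -0.002]
contact_force: [-6.7, -7.0, 7.1]
gripper_width: 0.001
```

```bash
python3 -c "
from kn import *
st();s=bot.read_camera('scene');st();knob(s)"
```

```text
t 13.05 turned 90.1 c mm 55.8 -26.0 z 0.1339 F tool x,y -1.5 9.53 q [ 0.    0.37 -0.39  2.    0.19  0.81 -1.1 ]
t 13.1 turned 90.1 c mm 55.9 -25.8 z 0.1339 F tool x,y -1.79 10.16 q [ 0.    0.37 -0.39  2.    0.19  0.81 -1.1 ]
knob px [301.3 162.6] r 0.0572 turned 86.1
```

Call:
step_arm(
  increments=[
    [-0.04, -0.097, 0, 0, 0, 1, 1],
    [-0.04, -0.097, 0, 0, 0, 1, 1],
    [-0.04, -0.097, 0, 0, 0, 1, 1],
  ],
)

```text
t: 13.4
eef_pos: [0.5048, 0.1041, 0.1338]
tool_rot: [0.002, 0.946, -0.324, -0.002]
contact_force: [-6.2, -6.1, 6.4]
gripper_width: 0.001
```

```bash
python3 -c "
from kn import *
st();s=bot.read_camera('scene');st();knob(s)"
```

```text
t 13.4 turned 93.1 c mm 55.9 -25.8 z 0.1338 F tool x,y -1.18 8.64 q [-0.01  0.37 -0.38  2.    0.19  0.81 -1.16]
t 13.45 turned 93.1 c mm 55.9 -25.5 z 0.1339 F tool x,y -1.78 7.39 q [-0.01  0.37 -0.38  2.    0.19  0.81 -1.16]
knob px [302.3 163. ] r 0.0569 turned 89.3
```

Call:
step_arm(
  increments=[
    [-0.04, -0.097, 0, 0, 0, 1, 1],
    [-0.04, -0.097, 0, 0, 0, 1, 1],
  ],
)

```text
t: 13.65
eef_pos: [0.5056, 0.1067, 0.1338]
tool_rot: [0.001, 0.94, -0.34, -0.001]
contact_force: [-5.3, -5.2, 3.5]
gripper_width: -0.002
```

```bash
python3 -c "
from kn import *
st();s=bot.read_camera('scene');st();knob(s)"
```

```text
t 13.65 turned 95.0 c mm 56.0 -25.2 z 0.1338 F tool x,y -0.7 7.41 q [-0.02  0.37 -0.37  2.    0.18  0.81 -1.19]
t 13.7 turned 95.1 c mm 56.1 -24.8 z 0.1338 F tool x,y -0.47 5.02 q [-0.02  0.37 -0.37  2.    0.18  0.81 -1.19]
knob px [303.1 163.4] r 0.0566 turned 92.0
```

Call:
step_arm(
  increments=[
    [-0.04, -0.097, 0, 0, 0, 1, 1],
    [0, 0, 0, 0, 0, 0, 1],
  ],
)

```text
t: 13.9
eef_pos: [0.5067, 0.1091, 0.1339]
tool_rot: [0.0, 0.938, -0.347, -0.001]
contact_force: [-3.2, -1.2, 0.1]
gripper_width: 0.002
```

```bash
python3 -c "
from kn import *
st();s=bot.read_camera('scene');st();knob(s)"
```

```text
t 13.9 turned 96.0 c mm 56.3 -23.7 z 0.1339 F tool x,y -1.6 3.02 q [-0.03  0.37 -0.37  2.    0.18  0.81 -1.21]
t 13.95 turned 95.9 c mm 56.2 -23.4 z 0.1339 F tool x,y -1.94 2.27 q [-0.03  0.37 -0.37  2.    0.18  0.81 -1.21]
knob px [303.8 163.6] r 0.0567 turned 94.3
```

Call:
step_arm(
  increments=[
    [0, 0, 0, 0, 0, 0, 1],
    [0, 0, 0, 0, 0, 0, 1],
  ],
)

```text
t: 14.15
eef_pos: [0.5081, 0.1089, 0.1344]
tool_rot: [-0.001, 0.938, -0.348, 0.0]
contact_force: [-0.6, 0.4, -1.1]
gripper_width: 0.007
```

```bash
python3 -c "
from kn import *
st();s=bot.read_camera('scene');st();knob(s);save(s,'s7.png',5,(200,130,350,250))"
```

```text
t 14.15 turned 96.0 c mm 55.1 -22.8 z 0.1344 F tool x,y -0.73 0.12 q [-0.03  0.37 -0.37  2.    0.18  0.81 -1.21]
t 14.2 turned 96.0 c mm 54.9 -22.8 z 0.1344 F tool x,y -0.76 0.09 q [-0.03  0.37 -0.37  2.    0.18  0.81 -1.21]
knob px [304.  163.7] r 0.0569 turned 95.1
```

Call:
step_arm(
  increments=[
    [0, 0, 0, 0, 0, 0, 1],
    [0, 0, 0, 0, 0, 0, 1],
    [0, 0, 0, 0, 0, 0, 1],
  ],
)

```text
t: 14.5
eef_pos: [0.5082, 0.1085, 0.1345]
tool_rot: [-0.0, 0.937, -0.348, 0.0]
contact_force: [-0.1, 0.2, 0.3]
gripper_width: -0.001
```

```bash
python3 -c "
from kn import *
st();s=bot.read_camera('scene');st();knob(s);save(s,'s7.png',5,(200,130,350,250))"
```

```text
t 14.5 turned 96.0 c mm 54.8 -23.2 z 0.1345 F tool x,y -0.19 -0.06 q [-0.03  0.37 -0.37  2.    0.18  0.81 -1.21]
t 14.55 turned 96.0 c mm 54.9 -23.3 z 0.1344 F tool x,y -0.36 -0.83 q [-0.03  0.37 -0.37  2.    0.18  0.81 -1.21]
knob px [304.1 163.8] r 0.0567 turned 95.3
```

View pics/s7.png

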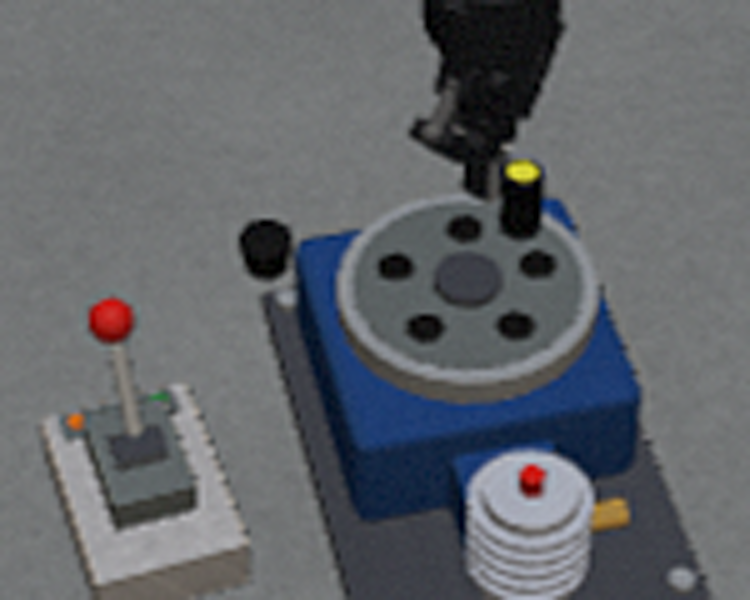

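Call:
step_arm(
  increments=[
    [-0.04, -0.097, 0, 0, 0, 1, 1],
    [0, 0, 0, 0, 0, 0, 1],
  ],
)

```text
t: 14.75
eef_pos: [0.5082, 0.1095, 0.1343]
tool_rot: [-0.0, 0.934, -0.356, 0.0]
contact_force: [0.3, 0.4, -0.0]
gripper_width: 0.002
```

```bash
python3 -c "
from kn import *
st();s=bot.read_camera('scene');st();knob(s)"
```

```text
t 14.75 turned 97.1 c mm 55.0 -23.4 z 0.1343 F tool x,y -0.07 -0.45 q [-0.03  0.37 -0.36  1.99  0.18  0.81 -1.23]
t 14.8 turned 97.0 c mm 55.0 -23.4 z 0.1343 F tool x,y -0.43 0.9 q [-0.03  0.37 -0.36  2.    0.18  0.81 -1.23]
knob px [304.4 163.9] r 0.0569 turned 96.4
```

Call:
step_arm(
  increments=[
    [-0.04, -0.097, 0, 0, 0, 1, 1],
    [0, 0, 0, 0, 0, 0, 1],
    [0, 0, 0, 0, 0, 0, 1],
  ],
)

```text
t: 15.1
eef_pos: [0.5084, 0.1104, 0.1343]
tool_rot: [-0.0, 0.931, -0.364, 0.0]
contact_force: [0.3, -0.5, 0.4]
gripper_width: 0.005
```

```bash
python3 -c "
from kn import *
st();s=bot.read_camera('scene');st();knob(s);s=bot.read_camera('scene');knob(s)"
```

```text
t 15.1 turned 98.0 c mm 55.1 -23.5 z 0.1343 F tool x,y 0.62 0.17 q [-0.04  0.37 -0.36  1.99  0.18  0.81 -1.24]
t 15.15 turned 98.0 c mm 55.0 -23.5 z 0.1343 F tool x,y -0.13 0.45 q [-0.04  0.37 -0.36  1.99  0.18  0.81 -1.24]
knob px [307.4 165.6] r 0.057 turned 107.2
knob px [307.6 165.7] r 0.0569 turned 108.0
```

Call:
step_arm(
  increments=[
    [0, 0.5, 0, 0, 0, 0, 1],
    [0, 0.8, 0, 0, 0, 0, 1],
    [0, 0, -2.5, 0, 0, 0, 1],
    [0, 0, -4, 0, 0, 0, 1],
    [0, 0, -4, 0, 0, 0, 1],
    [0, 0, 0, 0, 0, 0, 1],
  ],
)

```text
t: 15.8
eef_pos: [0.5022, 0.1013, 0.2446]
tool_rot: [-0.003, 0.931, -0.365, 0.004]
contact_force: [0.7, 0.1, -0.8]
gripper_width: 0.006
```

```bash
python3 -c "
from kn import *
st();s=bot.read_camera('scene');knob(s);s=bot.read_camera('scene');knob(s);save(s,'s8.png',5,(200,130,350,250));save(s,'s8r.png',16,(288,214,328,244))
for d in bot.pinpoint(s,'rod_top')[:1]+bot.pinpoint(s,'rod_collar')[:1]: print(d)"
```

```text
t 15.8 turned 98.1 c mm 53.4 -34.4 z 0.2446 F tool x,y 0.43 -0.51 q [ 0.01  0.22 -0.39  1.91  0.1   1.02 -1.16]
knob px [307.6 165.8] r 0.0567 turned 108.3
knob px [307.6 165.8] r 0.0567 turned 108.3
{'point': [306.7, 226.8], 'score': 0.58}
{'point': [305.8, 225.5], 'score': 0.91}
```

View pics/s8.png

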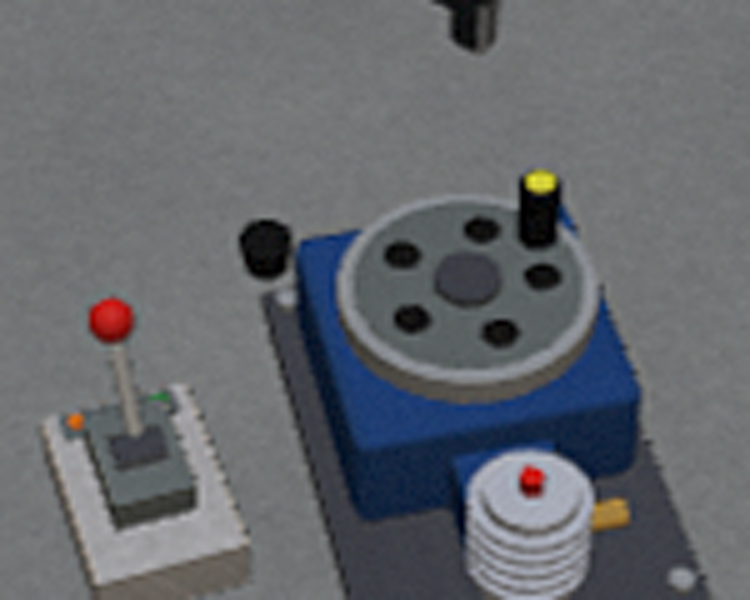

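View pics/s8r.png

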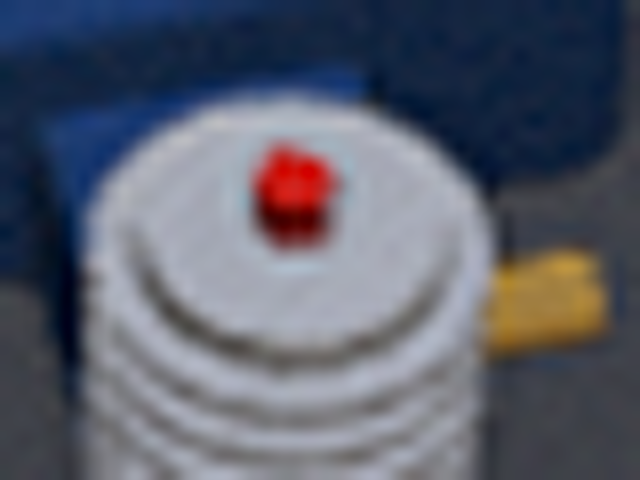

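Call:
step_arm(
  increments=[
    [0, 0, 0, 0, 0, 7, 1],
    [0, 0, 0, 0, 0, 7, 1],
    [0, 0, 0, 0, 0, 7, 1],
    [0, 0, 0, 0, 0, 7, 1],
    [0, 0, 0, 0, 0, 7, 1],
    [2.82, 0.135, 0, 0, 0, 0, 1],
    [2.82, 0.135, 0, 0, 0, 0, 1],
    [2.82, 0.135, 0, 0, 0, 0, 1],
    [2.82, 0.135, 0, 0, 0, 0, 1],
    [2.82, 0.135, 0, 0, 0, 0, 1],
    [2.82, 0.135, 0, 0, 0, 0, 1],
    [2.82, 0.135, 0, 0, 0, 0, 1],
    [2.82, 0.135, 0, 0, 0, 0, 1],
    [0, 0, 0, 0, 0, 0, 1],
  ],
)

```text
t: 17.4
eef_pos: [0.5359, -0.1268, 0.2374]
tool_rot: [0.002, 0.777, -0.63, -0.001]
contact_force: [-0.2, 0.9, -0.2]
gripper_width: 0.003
```

```bash
cat > lv.py <<'E'
from kn import *
def lv():
    B=np.array([.582,-.1123]);xb=np.array([.977,.212]);xb/=np.linalg.norm(xb);Cb=B+.0384*xb
    o=bot.get_obs();e=o["eef_pos"];q=o["tool_rot"];h=2*np.arctan2(q[2],q[1])
    d=e[:2]-Cb;print("t",o["t"],e.round(4),"yhead",np.degrees(h)-90,"along",(d@xb*1e3).round(1),"lat(left)",(d@[-xb[1],xb[0]]*1e3).round(1),"F",o["contact_force"].round(1),"q",o["q"].round(2),"tilt",q[[0,3]])
E
python3 -c "
from lv import *
lv();s=bot.read_camera('scene');knob(s);save(s,'s9.png',4,(170,100,340,240))"
```

```text
t 17.4 [ 0.5359 -0.1268  0.2374] yhead -168.0900756881515 along -86.6 lat(left) -4.4 F [-0.2  0.9 -0.2] q [ 0.25  0.28 -0.15  1.84  0.05  1.03 -1.29] tilt [ 0.00165147 -0.00074496]
knob px [307.6 165.8] r 0.0567 turned 108.2
```

View pics/s9.png

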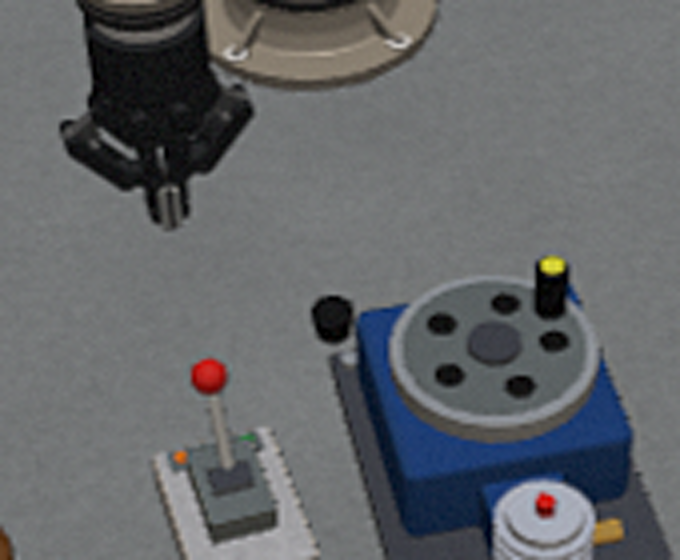

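Call:
step_arm(
  increments=[
    [-0.4, 0, 2.5, 0, 0, 0, 1],
    [0, 0, 2.5, 0, 0, 0, 1],
    [0, 0, 2.5, 0, 0, 0, 1],
    [0, 0, 2.5, 0, 0, 0, 1],
    [0, 0, 2.3, 0, 0, 0, 1],
    [0, -1.2, 0, 0, 0, 0, 1],
    [0, -1.2, 0, 0, 0, 0, 1],
    [0, -1, 0, 0, 0, 0, 1],
    [0, -1, 0, 0, 0, 0, 1],
    [0, -1, 0, 0, 0, 0, 1],
    [0, -1, 0, 0, 0, 0, 1],
    [0, -1, 0, 0, 0, 0, 1],
    [0, 0, 0, 0, 0, 0, 1],
  ],
)

```text
t: 18.75
eef_pos: [0.6102, -0.1016, 0.1165]
tool_rot: [-0.001, 0.779, -0.627, 0.001]
contact_force: [-0.3, -0.0, 0.1]
gripper_width: -0.001
```

```bash
python3 -c "
from lv import *
lv();s=bot.read_camera('scene');knob(s);save(s,'s10.png',4,(170,100,340,240))"
```

```text
t 18.75 [ 0.6102 -0.1016  0.1165] yhead -167.67571809854627 along -8.5 lat(left) 4.5 F [-0.3 -0.   0.1] q [ 0.17  0.51 -0.15  1.79  0.1   0.85 -1.37] tilt [-0.00069572  0.00051942]
knob px [307.6 165.8] r 0.0567 turned 108.3
```

View pics/s10.png

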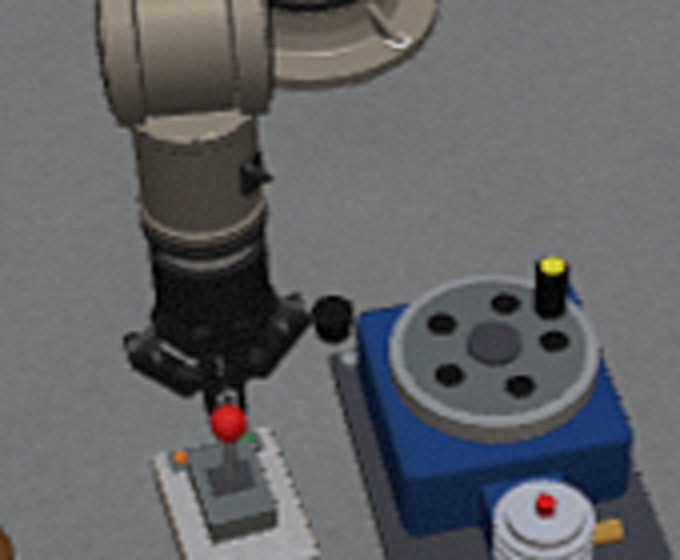

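Call:
step_arm(
  increments=[
    [0.3, -0.8, 0, 0, 0, 0, 1],
    [0, -0.8, 0, 0, 0, 0, 1],
    [0, -0.4, 0, 0, 0, 0, 1],
    [0, -0.2, 0, 0, 0, 0, 1],
    [0, 0, 0, 0, 0, 0, 1],
  ],
)

```text
t: 19.3
eef_pos: [0.631, -0.1004, 0.1163]
tool_rot: [-0.0, 0.779, -0.627, 0.0]
contact_force: [0.6, 0.2, -0.4]
gripper_width: -0.002
```

```bash
python3 -c "
from lv import *
lv();s=bot.read_camera('scene');t=bot.read_camera('top');save(s,'s11.png',4,(170,100,340,240))
for z in (.132,.134):
  for p in (s,t):
    d=bot.pinpoint(p,'park_switch_tip')
    print([(x['point'],round(x['score'],2),(at_z(p,x['point'],z)).round(3)) for x in d[:3]])"
```

```text
t 19.3 [ 0.631  -0.1004  0.1163] yhead -167.71348153889954 along 12.0 lat(left) 1.3 F [ 0.6  0.2 -0.4] q [ 0.17  0.54 -0.14  1.74  0.1   0.87 -1.38] tilt [-1.47869792e-04  9.01925470e-05]
[([378.5, 182.5], 0.6, array([0.591, 0.328, 0.132])), ([231.6, 210.2], 0.48, array([ 0.646, -0.09 ,  0.132]))]
[([151.5, 215.4], 0.67, array([0.594, 0.34 , 0.132]))]
[([378.5, 182.5], 0.6, array([0.593, 0.328, 0.134])), ([231.6, 210.2], 0.48, array([ 0.647, -0.09 ,  0.134]))]
[([151.5, 215.4], 0.67, array([0.594, 0.339, 0.134]))]
```

View pics/s11.png

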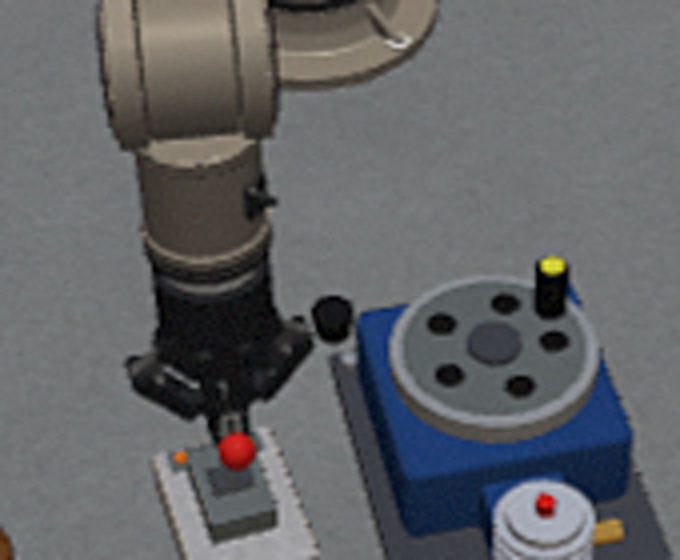

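```bash
cat >> lv.py <<'E'
def ball(s):
    im=s["pixels"][170:250,195:265].astype(int);r,g,b=im[...,0],im[...,1],im[...,2]
    n,l,stt,ce=cv2.connectedComponentsWithStats(((r>110)&(g<80)&(b<80)).astype(np.uint8))
    i=1+np.argmax(stt[1:,4]);px=ce[i]+[195,170]
    B=np.array([.5815,-.1135]);xb=np.array([.977,.212]);xb/=np.linalg.norm(xb);Cb=B+.0384*xb
    best=min((np.linalg.norm(proj(s,[*(Cb+.08*np.sin(th-.5)*xb),.062+.08*np.cos(th-.5)])-px),th) for th in np.arange(-.1,1.2,.01))
    print("ball",px.round(1),stt[i],"err px,theta",np.round(best,2))
E
python3 -c "
from lv import *
ball(np.load('s1.npy',allow_pickle=True).item());ball(bot.read_camera('scene'))"
```

```text
ball [221.8 192.9] [23 20  9  7 51] err px,theta [ 0.39 -0.07]
ball [228.8 211.6] [30 38  9  8 59] err px,theta [0.22 0.94]
```

Call:
step_arm(
  increments=[
    [0, -0.15, 0, 0, 0, 0, 1],
    [0, -0.1, 0, 0, 0, 0, 1],
    [0, 0, 0, 0, 0, 0, 1],
  ],
)

```text
t: 19.95
eef_pos: [0.6329, -0.1, 0.1161]
tool_rot: [0.0, 0.779, -0.627, -0.0]
contact_force: [-1.4, -0.5, -0.1]
gripper_width: -0.0
```

```bash
python3 -c "
from lv import *
lv();s=bot.read_camera('scene');ball(s)"
```

```text
t 19.95 [ 0.6329 -0.1     0.1161] yhead -167.72338387151666 along 14.0 lat(left) 1.2 F [-1.4 -0.5 -0.1] q [ 0.16  0.55 -0.14  1.73  0.1   0.87 -1.38] tilt [ 0.0001709  -0.00016737]
ball [228.9 212.5] [30 39  9  8 59] err px,theta [0.11 0.97]
```

Lever is over. I back off and rise clear.

Call:
step_arm(
  increments=[
    [0, 1.5, 0, 0, 0, 0, 1],
    [0, 2.5, 0, 0, 0, 0, 1],
    [0, 2.5, 0, 0, 0, 0, 1],
    [0, 2, -3, 0, 0, 0, 1],
    [0, 0, -4, 0, 0, 0, 1],
    [0, 0, -4, 0, 0, 0, 1],
    [0, 0, 0, 0, 0, 0, 1],
    [0, 0, 0, 0, 0, 0, 1],
    [0, 0, 0, 0, 0, 0, 1],
  ],
)

```text
t: 20.9
eef_pos: [0.5494, -0.118, 0.2253]
tool_rot: [0.0, 0.779, -0.627, -0.001]
contact_force: [-0.4, 0.2, -0.2]
gripper_width: -0.002
```

```bash
python3 -c "
from lv import *
lv();s=bot.read_camera('scene');ball(s);knob(s);save(s,'s12.png',4,(170,100,340,240));t=bot.read_camera('top');save(t,'t12.png',1.4)"
```

```text
t 20.9 [ 0.5494 -0.118   0.2253] yhead -167.7200340961857 along -71.5 lat(left) 1.4 F [-0.4  0.2 -0.2] q [ 0.23  0.31 -0.16  1.83  0.06  1.02 -1.31] tilt [ 0.00039566 -0.00065055]
ball [228.9 212.5] [30 39  9  8 59] err px,theta [0.11 0.97]
knob px [307.6 165.8] r 0.0567 turned 108.3
```

View pics/s12.png

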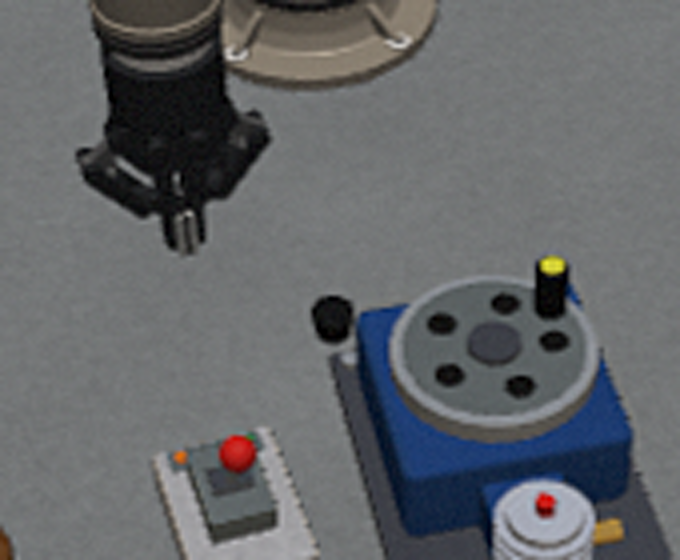

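View pics/t12.png

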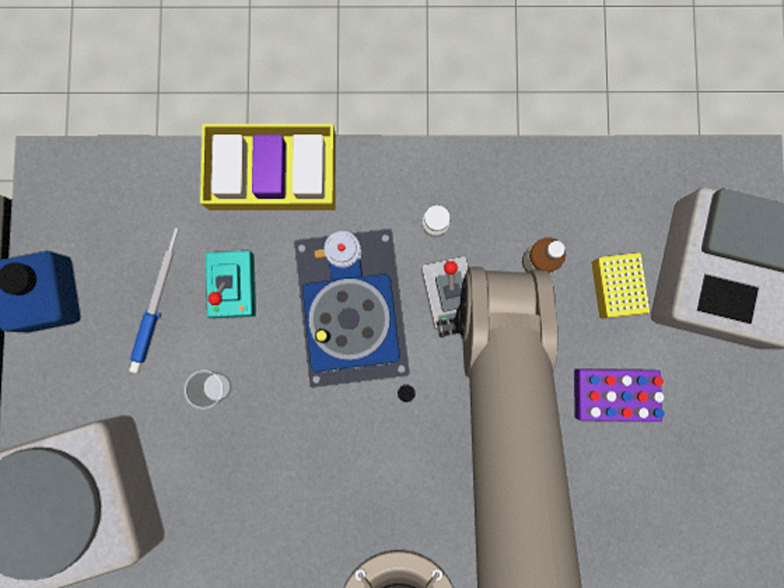

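```bash
python3 -c "
from lv import *
print(bot.hand_in());s=bot.read_camera('scene');ball(s);knob(s)"
```

```text
the job is handed in; nothing more can be done
None
the job is handed in; nothing more can be done
```

The pump is parked, the lever is flipped over, and I handed the job in at about 21 s. The hand-in gives no verdict, so what follows is what my own checks showed.

- **Wheel:** I pushed the knob clockwise with closed fingertips. The force rose to about 10 N and fell to zero near 95°. The wheel then rolled on by itself from about 96° to 108° and stopped. The knob was still at 108.3° in every later picture, including the last one before hand-in.
- **Rod:** It still stands up in the pictures. I judged its height from the wheel's drop and by eye, and did not measure it in millimetres.
- **Lever:** After lifting clear of the wheel, I pushed the red lever on the white box over to the far side. The pictures put it at about 0.97 rad, with the red ball on the far side of the pivot in both views. The same method read −0.07 rad at the start, where it should have been 0.
- **Surroundings:** The other lab things and the turquoise look-alike look unmoved in the last top view. The arm is clear of everything.

The two cameras disagreed by 2 to 4 mm on some points, and contact with the knob and the lever confirmed the positions I used. My check after hand-in did not run, because the station closes at that point.

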